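# Refill the blue stock bin and scan its label

### The job

Restock the bearing balls: pour all six steel balls from the orange cup into the blue bin and stand the empty cup back upright on the bench. Then lift the yellow-handled bar-code scanner out of its cradle, carry it over the cartons and hold it upright about 2 cm above the blue bin's label, centred on it and with the scanner's long head lined up along the label, the scanner never touching the blue bin or its label. Finish while holding the scanner still there, and leave the grease jar, tape roll and oil filter where they are.

Things in the scene. Friction and masses are not known exactly. Their poses are not given: they have to be found in the camera images.
- blue_bin: Blue open bin, fixed, empty at first. Outside 130 (own x) x 110 (y) x 75 mm high, walls and floor 4 mm. Origin: centre of the box's underside, on the bench; z up, -x side towards the robot, yaw up to 0.15 rad. On its -x side a solid ledge 110 mm wide, 25 mm high, runs from x = -65 to -135 mm with the bar-code label flat on top. Blue and red bin may swap places
- blue_bin_label (a point): Centre of the white bar-code label (46 x 92 mm, black bars) on top of the blue bin's ledge, 25 mm above the bench, 102 mm from the bin's centre towards its -x. Axes as the bin's: the label is long along y (the bars follow one another along y). The bin's 75 mm high wall starts 37 mm from here towards +x
- red_bin: Red plastic stock bin with black rubber bushings in it, the same shape, ledge and label as the blue one, fixed. Not to be used. Origin and axes as for the blue bin
- cup_center (a point): Orange plastic cup, round, 70 mm high, straight-sided, 58 mm across outside, 52 mm inside, floor 4 mm; a firm grip (about 30 N) keeps it from slipping when it is tipped, and the balls roll out once it is tipped past level; 60 g empty, stands upright on the bench, left or right of the bins. This point is on its axis, half-way up (35 mm above the foot); z towards the mouth
- scanner_center (a point): Hand bar-code scanner, upright, loose in its cradle, 120 mm tall, about 0.18 kg. Black head at the bottom 34 (own x) x 80 (own y) x 36 mm high, red window in its underside; above it a yellow handle 30 (x) x 36 (y) mm, from 36 to 120 mm above the window. This point: on its axis, half-way up, 60 mm above the window; z up. May be used turned by half a turn
- scanner_window (a point): Centre of the scanner's window: the middle of its flat underside, 60 mm below the scanner's centre. Axes as the scanner's: the head is long along y
- cradle: Grey charging cradle of the scanner, fixed, 75 (x) x 122 (y) mm, yaw up to 0.4 rad either way, on the other side of the bins than the cup. Origin: centre of its underside on the bench. Pocket floor 8 mm above the bench, rim around the scanner's head 22 mm above the bench, 5 to 6 mm of play all round
- cartons_left: Row of three small stock cartons, an obstacle left (+y) of the bins, fixed: 160 (x) x 44 (y) mm, up to 85 mm high. Origin: centre of its underside
- cartons_right: The same kind of row right (-y) of the bins, fixed: 160 (x) x 44 (y) mm, up to 85 mm high. Origin: centre of its underside
- grease_jar: Loose bystander: jar 64 mm across, 75 mm high; origin at the centre of its underside. Leave alone
- tape_roll: Loose bystander: roll of packing tape lying flat, 84 mm across, 48 mm high; origin at the centre of its underside. Leave alone
- oil_filter: Loose bystander: white oil filter, 66 mm across, 80 mm high, standing; origin at the centre of its underside. Leave alone
- ball0_center (a point): Centre of one of the six steel bearing balls, 18 mm across, 24 g, that lie in the orange cup at the start
- ball1_center (a point): Centre of one of the six steel bearing balls, 18 mm across, 24 g, that lie in the orange cup at the start
- ball2_center (a point): Centre of one of the six steel bearing balls, 18 mm across, 24 g, that lie in the orange cup at the start
- ball3_center (a point): Centre of one of the six steel bearing balls, 18 mm across, 24 g, that lie in the orange cup at the start
- ball4_center (a point): Centre of one of the six steel bearing balls, 18 mm across, 24 g, that lie in the orange cup at the start
- ball5_center (a point): Centre of one of the six steel bearing balls, 18 mm across, 24 g, that lie in the orange cup at the start
Mind the look-alikes: they are no part of the job. What is shaped like the part that bears scanner_center but purple is not meant.

How it is judged:
By the outcome, as a careful person would: the job done as asked, in the order asked, and still so for the second after the job is handed in, while the arm keeps its last pose, push and grip.
It also fails if it takes over 72 s, if anything falls off the work surface, if the arm or the gripper's body presses on something with over 40 N, if the wrist force passes 120 N, or if a joint passes its speed limit or range.

### The arm

A 7-joint arm with a two-finger parallel gripper is mounted at the origin on the work surface. World frame = base frame: x ahead of the robot, y to its left, z up, the work surface at z = 0. Lengths are in mm, angles in rad, forces in N, time in s.
With the tool pointing down it reaches from about 425 to 875 mm from the base axis. Payload 4.7 kg.
Tool frame: the origin (TCP) lies midway between the tips of the shut fingers; the grasp point (between the pads) lies 19 mm behind it (ctrl.grip_depth is the z of the grasp point in the tool frame, in mm); z points along the fingers, y is the line along which they close (so a half turn about z gives the same grasp; the last joint's range is limited). The gripper opens to 87 mm and grips with 3 to 60 N. Pads are 19 mm wide; open, the fingers measure 117 mm over their backs; the gripper's body (75 mm by 190 mm) begins 51 mm behind the grasp point.
Start: joints at [-1.111, 0.321, -0.07, 1.45, 0.023, 1.371, -0.057], TCP at [280.296, 586.481, 222.587] pointing down, gripper open.
Joint ranges: [-2.86, 2.86], [-0.3, 2.09], [-1.38, 1.24], [0.06, 2.45], [-1.56, 4.7], [0.09, 2.05], [-2.69, 2.69]. Speed limits (rad/s): [2.57, 2.57, 3.14, 3.14, 3.14, 3.14, 3.14].

### API

Orientations are given as a 3x3 rotation matrix whose columns are the frame's x, y, z axes.
In Python, from bench import ctrl, telemetry, vision, job_done gives the robot as it stands. Calls block until the motion is done:
- ctrl.move_pose(position, orientation): joint-space move of the TCP to a pose.
- ctrl.servo_line(position, rotation=None, v=150, force_limit=None): straight line of the TCP; rotation=None keeps the orientation; v is the mean speed in mm/s. With force_limit (N) it stops when the force on the tool has changed by that much, and returns True; else False.
- ctrl.goto_joints(angles): joint-space move.
- ctrl.command_gripper(opening): opening from 0.0 (shut) to 1.0 (fully open); the grip force is fixed at half the most; returns when the fingers have stopped.
- ctrl.dwell(seconds).
- ctrl.inverse_kinematics(position, orientation): joint angles nearest the present ones, or None.
- telemetry.read_state(): the state.
- vision.snapshot(name): name is "side" or "top" or "wrist"; returns a dict with "image" (384x512x3 uint8, blue, green, red), "K" (3x3 intrinsics, pixels), "R" (3x3) and "t" (3): a world point X has camera coordinates R X + t. Camera axes: x right, y down, z forward; pixel columns grow to the right and rows downward; lengths in mm; the calibration is good to about 2 mm. The wrist camera is an equidistant fisheye: a pixel r from the principal point sees the ray r / f radians off the axis. A picture is of the moment at which its call begins. There is no depth.
A pose or a line that the arm cannot do raises ctrl.MotionError and nothing moves.
- job_done(): hands the job in; it is judged then, once.
The state is a dict: "time_s": time; "joints": joint angles; "qvel": joint speeds; "effort": joint torques, N m; "tool_pos": TCP position; "tcp_rot": TCP orientation; "wrist_force": force on the tool from outside, world axes, zero at the start; "ft_torque": the same for the moment, N m; "width": opening from 0.0 (shut) to 1.0 (fully open); "grasp_force": force on a finger pad.
Only numpy, scipy, OpenCV 4.12 (cv2) and the standard library are available. Lean on these libraries where they do the work, as an engineer would, in place of code of your own. Each camera call takes 0.05 s, during which the arm holds its last target. There are 200 camera calls.

## Working session

There is one attempt and no reset: what is moved stays moved. The work goes in short steps, each a Python script; the robot and the scene stay as the last script left them, time stands still between calls to the robot, and variables do not carry over. Pictures are saved under pics/ and viewed, at most 10 in all, crops included, and the job is handed in when it is done.

```bash
mkdir -p pics; ls; python3 - <<'E'
from bench import ctrl, telemetry, vision
import cv2, numpy as np
for n in("top","side"):
    s=vision.snapshot(n); cv2.imwrite(f"pics/{n}0.png",cv2.resize(s["image"],(800,600),interpolation=cv2.INTER_CUBIC)); print(n,s["K"],s["R"],s["t"])
st=telemetry.read_state();print(st["time_s"],st["tcp_rot"],ctrl.grip_depth)
E
```

```text
pics
top [[493.70700713   0.         260.21697131]
 [  0.         493.70700713 189.57514161]
 [  0.           0.           1.        ]] [[ 0.02641027 -0.99963548 -0.00560422]
 [-0.99615341 -0.02584888 -0.08372711]
 [ 0.08355173  0.00779392 -0.99647296]] [  -6.10862853  570.08836078 1151.73054196]
side [[453.40578364   0.         256.68386617]
 [  0.         453.40578364 190.31789439]
 [  0.           0.           1.        ]] [[ 0.81119529 -0.58473853  0.00656113]
 [-0.33719215 -0.47688741 -0.81171414]
 [ 0.47776945  0.65624633 -0.58401807]] [-468.86498155  234.14512813 1095.58747297]
0.1 [[-9.02267753e-01  4.31175691e-01 -6.52621375e-04]
 [ 4.31176172e-01  9.02266327e-01 -1.60771201e-03]
 [-1.04368045e-04 -1.73198149e-03 -9.99998495e-01]] -18.700000000000003
```

View pics/top0.png

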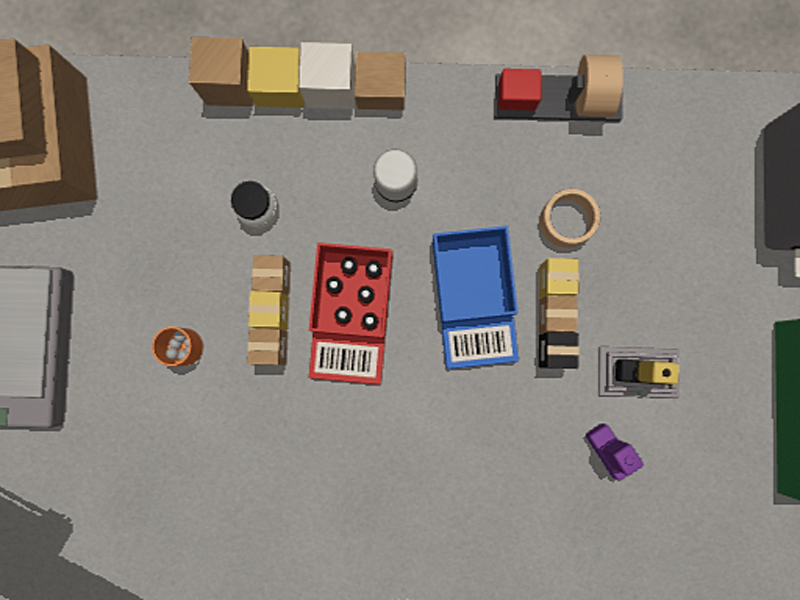

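View pics/side0.png

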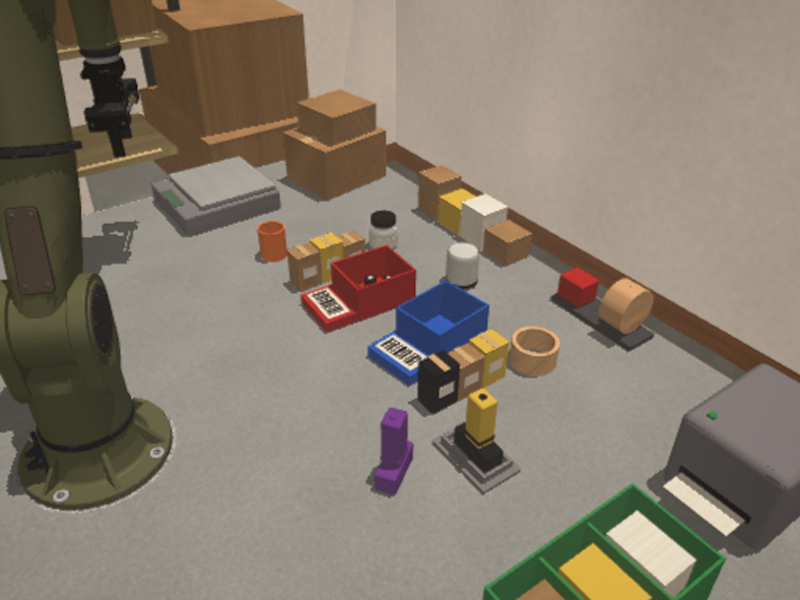

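Top view (800 px scale): the cup is at (178,345), blue bin rim corners (433,231), (508,227), (517,319), (440,325), its label at (480,345), the cradle at (640,372) and the scanner handle top at (668,372). Next I'll enlarge these for accurate readings.

```bash
cat > h.py <<'E'
from bench import ctrl, telemetry, vision, job_done
import cv2, numpy as np
def ray(s,u,v,z,fish=False):
    K=s["K"];R=np.array(s["R"]);t=np.array(s["t"])
    a=np.array([(u-K[0][2])/K[0][0],(v-K[1][2])/K[1][1]])
    if fish:
        r=np.hypot(*a);d=np.array([*(a/r*np.sin(r)),np.cos(r)]) if r>1e-9 else np.array([0,0,1.])
    else: d=np.array([*a,1])
    c=-R.T@t; d=R.T@d
    return c+d*(z-c[2])/d[2]
def down(yaw): # tool z down, tool y at angle yaw in world xy
    y=np.array([np.cos(yaw),np.sin(yaw),0]);z=np.array([0,0,-1.]);return np.c_[np.cross(y,z),y,z]
E
python3 - <<'E'
from h import *
s=vision.snapshot("top");im=s["image"]
print(-np.array(s["R"]).T@s["t"])
# crops (512-px coords) u0,v0, 4x
c=[(92,198,50,50),(272,140,66,100),(376,214,66,46)]
out=np.zeros((600,800,3),np.uint8)
def put(u,v,w,h,k,x,y): out[y:y+h*k,x:x+w*k]=cv2.resize(im[v:v+h,u:u+w],None,fx=k,fy=k,interpolation=cv2.INTER_CUBIC)
put(95,200,50,50,6,0,0); put(272,140,66,100,6,400,0); put(376,214,66,46,6,0,310)
cv2.imwrite("pics/crop.png",out)
E
```

```text
[ 4.71827716e+02 -3.46752241e-01  1.19536596e+03]
```

View pics/crop.png

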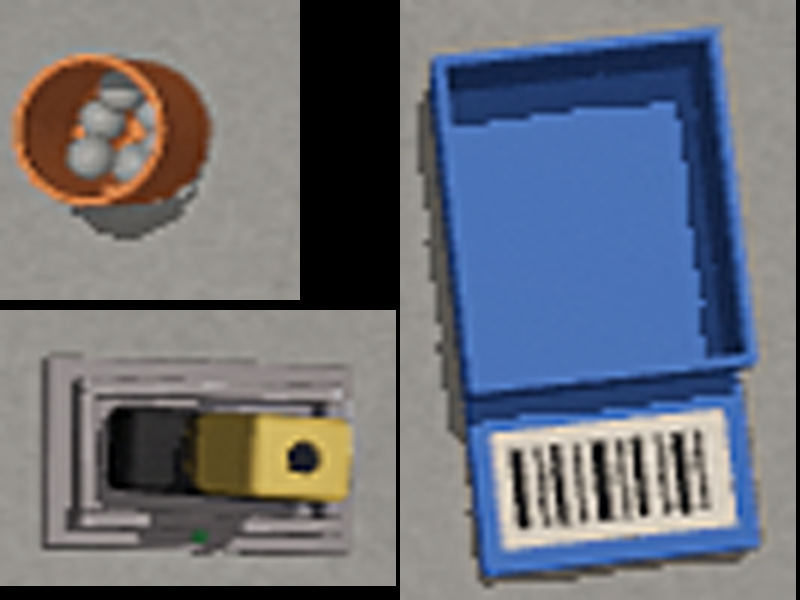

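```bash
cat >> h.py <<'E'
def A(*v): return np.array(v,float)
E
python3 - <<'E'
from h import *
s=vision.snapshot("top")
def P(x,y,u0,v0,ox,oy,z): return ray(s,u0+(x-ox+.5)/6-.5,v0+(y-oy+.5)/6-.5,z)
cup=P(90,130,95,200,0,0,70); print("cup",cup.round(1))
L=[P(x,y,272,140,400,0,25) for x,y in[(490,432),(722,408),(738,525),(505,550)]]
B=[P(x,y,272,140,400,0,75) for x,y in[(432,57),(718,30),(757,360),(470,393)]]
for n,q in(("label",L),("bin",B)):
    q=np.array(q);c=q.mean(0); d1=(q[0]+q[1]-q[2]-q[3])/2;d2=(q[0]+q[3]-q[1]-q[2])/2
    print(n,c.round(1),np.hypot(*d1[:2]),np.hypot(*d2[:2]),np.arctan2(d1[1],d1[0]),np.arctan2(-d2[0],d2[1]))
H=np.array([P(x,y,376,214,0,310,128) for x,y in[(257,416),(352,420),(347,502),(260,500)]]);print("handle",H.mean(0).round(1),P(304,457,376,214,0,310,128).round(1),(H[0]-H[1]).round(1),(H[3]-H[2]).round(1))
C=np.array([P(x,y,376,214,0,310,8) for x,y in[(43,357),(350,368),(350,551),(43,548)]]);print("cradle",C.mean(0).round(1),(C[0]-C[1]).round(1),(C[3]-C[2]).round(1))
def rot(e,a):
    z=A(np.sin(e)*np.cos(a),np.sin(e)*np.sin(a),-np.cos(e)); y=A(-np.sin(a),np.cos(a),0); return np.c_[np.cross(y,z),y,z]
gp=A(cup[0],cup[1],42)
for e in np.radians([45,60,75,90]):
  for s_ in(1,-1):
    ok=[]
    for a in np.radians(range(-180,180,15)):
        R=rot(e,a)@np.diag([s_,s_,1]); q=ctrl.inverse_kinematics(gp+19*R[:,2],R); q2=ctrl.inverse_kinematics(gp+A(0,0,160)+19*R[:,2],R)
        if q is not None and q2 is not None: ok.append(round(np.degrees(a)))
    print("e",np.degrees(e),s_,ok)
E
```

```text
cup [484.9 349.7  70. ]
label [ 502.2 -104.2   25. ] 46.61245432464755 92.20459400423758 0.1498784000768135 0.13107190497477414
bin [603.  -90.4  75. ] 128.16791704306274 109.5949534572726 0.13347652403971835 0.1306133498586911
handle [ 465.2 -351.2  128. ] [ 466.1 -351.3  128. ] [ 0.5 34.   0. ] [-0.1 31.   0. ]
cradle [ 464.8 -348.     8. ] [  1.2 122.4   0. ] [ -2.1 121.7   0. ]
e 45.0 1 [-180, -120, -105, -90, -75, -60, -45, -30, -15, 0, 15, 30, 45, 60, 105, 120, 135, 150, 165]
e 45.0 -1 [-180, -120, -105, -90, -75, -60, -45, -30, 15, 30, 45, 60, 75, 90, 105, 120, 135, 150, 165]
e 59.99999999999999 1 [-90, -75, -60, -45, -30, -15, 0, 60, 75, 90, 105, 120, 135, 150, 165]
e 59.99999999999999 -1 [-90, -75, -60, -45, -30, -15, 0, 60, 75, 90, 105, 120, 135, 150, 165]
e 75.0 1 [-90, -75, -60, -45, -30, -15, 0, 75, 90, 105, 120, 135, 150]
e 75.0 -1 [-90, -75, -60, -45, -30, -15, 0, 75, 90, 105, 120, 135, 150, 165]
e 90.0 1 [-75, -60, -45, -30, -15, 0, 75, 90, 105, 120, 135, 150]
e 90.0 -1 [-75, -60, -45, -30, -15, 0, 75, 90, 105, 120, 135, 150]
```

```bash
cat >> h.py <<'E'
from scipy.spatial.transform import Rotation as Ro
CUP=A(484.9,349.7); BIN=A(603,-90.4); BY=.132; LAB=A(502,-104)
def rot(e,a,s=1):
    z=A(np.sin(e)*np.cos(a),np.sin(e)*np.sin(a),-np.cos(e)); y=A(-np.sin(a),np.cos(a),0); return np.c_[np.cross(y,z),y,z]@np.diag([s,s,1])
GZ=42 # grip height on the cup
def pour(e,a,s,psi,sgn,gz=175,back=25):
    R0=rot(e,a,s); c=R0.T@A(0,0,1)            # cup axis in tool
    R=R0@Ro.from_rotvec([0,0,sgn*psi]).as_matrix()
    d=R@c
    dd=(R0@Ro.from_rotvec([0,0,sgn*max(psi,.3)]).as_matrix())@c
    h=dd*A(1,1,0); h/=np.linalg.norm(h)
    n=A(0,0,-1)-d*(-d[2]); nn=np.linalg.norm(n); n=n/nn if nn>.25 else h*A(1,1,0)
    off=(70-GZ)*d+26*n
    g=A(*(BIN-back*h[:2]-off[:2]),gz)
    return g,R,d,g+off
E
python3 - <<'E'
from h import *
for e in(70,78):
 for s in(1,-1):
  for ad in range(-60,61,10):
   for sgn in(1,-1):
    E_,a=np.radians(e),np.radians(ad)
    Q=[]
    for p in np.radians(range(0,136,15)):
        g,R,d,l=pour(E_,a,s,p,sgn); q=ctrl.inverse_kinematics(g+19*R[:,2],R); Q.append(q)
    if any(q is None for q in Q): continue
    Q=np.array(Q); print(e,s,ad,sgn,"step",np.abs(np.diff(Q,axis=0)).max().round(2),"q0",Q[0].round(2),"q9",Q[-1].round(2),"d",d.round(2),"lip",l.round())
for s in(1,-1):
  for ad in(-45,-30,-15,0,75,90):
    R=rot(np.radians(70),np.radians(ad),s);g=A(*CUP,GZ); q=ctrl.inverse_kinematics(g+19*R[:,2],R);print(s,ad,None if q is None else np.round(q,2))
E
```

```text
70 1 -60 -1 step 0.27 q0 [-0.84  0.27  0.41  2.25  1.35  1.17 -0.87] q9 [-0.52  0.3   0.11  2.18  1.41  1.21  1.5 ] d [ 0.3   0.81 -0.51] lip [ 594. -114.  138.]
70 1 -50 -1 step 0.27 q0 [-0.78  0.17  0.38  2.37  1.56  1.07 -0.91] q9 [-0.51  0.21  0.14  2.3   1.59  1.08  1.47] d [ 0.16  0.85 -0.51] lip [ 598. -115.  138.]
70 1 10 -1 step 2.3 q0 [ 0.41  0.12  0.12  2.41  4.14  0.81 -2.12] q9 [ 1.57  0.32 -1.17  2.38  4.01  0.56  0.52] d [-0.66  0.56 -0.51] lip [ 622. -107.  138.]
70 1 20 -1 step 0.29 q0 [-0.38  0.38  1.07  2.33  4.31  1.22 -2.32] q9 [-0.46  0.35  1.07  2.35  4.26  1.15  0.05] d [-0.74  0.44 -0.51] lip [ 625. -103.  138.]
70 1 30 -1 step 5.91 q0 [ 1.23  0.37 -0.63  2.15 -1.52  0.88 -2.3 ] q9 [ 1.5   0.48 -0.99  2.18 -1.47  0.69  0.06] d [-0.81  0.3  -0.51] lip [626. -99. 138.]
70 1 40 -1 step 0.27 q0 [ 0.4   0.4   0.3   2.05 -1.56  1.27 -2.33] q9 [ 0.51  0.36  0.12  2.09 -1.55  1.18  0.04] d [-0.85  0.16 -0.51] lip [628. -95. 138.]
70 1 50 -1 step 0.27 q0 [ 0.25  0.52  0.49  1.91 -1.5   1.48 -2.33] q9 [ 0.36  0.46  0.3   1.97 -1.46  1.37  0.02] d [-0.86  0.01 -0.51] li
[... 4682 characters left out ...]
 1.65  0.86] q9 [ 1.57  1.18 -1.29  1.79 -0.34  0.92  2.63] d [-0.77  0.05 -0.63] lip [628. -92. 137.]
1 -45 [-1.35  0.8   0.18  1.73  0.94  1.43 -0.96]
1 -30 [-1.4   0.7   0.17  1.94  1.15  1.28 -1.03]
1 -15 [-1.4   0.61  0.15  2.14  1.43  1.16 -1.14]
1 0 [-1.33  0.53  0.11  2.33  1.79  1.09 -1.29]
1 75 [ 0.81  0.9  -1.    2.25 -1.46  0.49 -1.87]
1 90 [-0.21  0.63  0.12  2.1  -1.55  1.27 -2.02]
-1 -45 [-0.98  0.82 -0.28  1.71  1.18  1.65  2.08]
-1 -30 [-1.01  0.72 -0.27  1.93  1.34  1.5   2.05]
-1 -15 [-1.19  0.61 -0.07  2.14  1.5   1.26  1.99]
-1 0 [-2.24  1.02  1.06  2.35  1.5   0.38  1.71]
-1 75 [ 0.81  0.9  -1.    2.25 -1.46  0.49  1.27]
-1 90 [ 0.31  0.68 -0.44  2.08 -1.32  0.99  1.06]
```

```bash
python3 - <<'E'
from h import *
s=vision.snapshot("wrist"); st=telemetry.read_state()
c=-np.array(s["R"]).T@s["t"]; print("cam in tool",(np.array(st["tcp_rot"]).T@(c-st["tool_pos"])).round(),"f",s["K"][0][0])
R=rot(np.radians(70),np.radians(-20),-1); g=A(*CUP,GZ)
pre=g-111*R[:,2]
ctrl.move_pose(pre+A(0,0,100),R); ctrl.servo_line(pre,v=200)
st=telemetry.read_state(); print(st["time_s"],st["joints"],st["wrist_force"])
a=vision.snapshot("wrist")["image"];b=vision.snapshot("side")["image"][60:252,60:316]
cv2.imwrite("pics/pre.png",np.hstack([cv2.resize(a,(400,300)),cv2.resize(b,(400,300))]))
E
```

```text
cam in tool [  81.   -0. -163.] f 297.3186396354542
2.825 [-0.61393281  0.91180989 -1.04051878  2.0251631   1.60883628  2.0045423
  2.01004615] [-0.25920499  0.91228717  0.19137452]
```

View pics/pre.png

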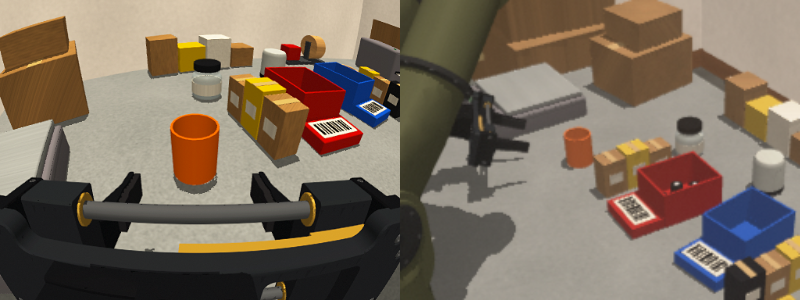

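The wrist view shows the cup (195,150) midway between the fingertips (125 and 265), and the scale clear on the left. So I go in, grip and lift.

```bash
python3 - <<'E'
from h import *
R=rot(np.radians(70),np.radians(-20),-1); g=A(*CUP,GZ)
print(ctrl.servo_line(g+19*R[:,2],v=100,force_limit=8))
ctrl.command_gripper(0.0)
st=telemetry.read_state(); print(st["width"],st["grasp_force"],st["tool_pos"])
ctrl.servo_line(g+19*R[:,2]+A(0,0,150),v=120)
st=telemetry.read_state(); print(st["time_s"],st["width"],st["grasp_force"],np.round(st["joints"],2),st["wrist_force"])
for p in np.radians([0,45,90,135]):
    g,R,d,l=pour(np.radians(70),np.radians(-45),-1,p,1,back=40); q=ctrl.inverse_kinematics(g+19*R[:,2],R);print(g.round(),None if q is None else np.round(q,2),d.round(2),l.round())
E
```

```text
False
0.6690558681341796 29.988109123569302 [501.66760679 343.89950181  35.56916288]
6.4 0.6625134647173385 29.98784217348657 [-0.3   0.64 -1.12  2.05  1.65  1.79  2.31] [ 0.24478593  0.33806631 -2.52736069]
[652. -46. 175.] [ 0.42  0.52 -1.    2.14  1.82  1.46  2.36] [-0.  0.  1.] [633. -64. 203.]
[665. -43. 175.] [ 0.39  0.53 -0.96  2.11  1.82  1.45  1.59] [-0.54 -0.4   0.74] [635. -66. 178.]
[667. -59. 175.] [ 0.43  0.52 -0.97  2.12  1.84  1.42  0.81] [-0.89 -0.44  0.12] [639. -73. 152.]
[654. -86. 175.] [ 0.55  0.52 -1.05  2.17  1.88  1.41  0.02] [-0.86 -0.08 -0.51] [643. -87. 138.]
```

```bash
cat >> h.py <<'E'
def tip(p,T,gz=175,back=40):
    g,R,d,l=pour(np.radians(70),np.radians(-45),-1,np.radians(p),1,gz,back); x=g+19*R[:,2]
    dist=np.linalg.norm(x-telemetry.read_state()["tool_pos"]); ctrl.servo_line(x,R,v=max(dist/T,1))
E
python3 - <<'E'
from h import *
tip(0,4.5,195)
st=telemetry.read_state(); print(st["time_s"],st["width"],np.round(st["joints"],2))
for p in(20,40,60,75,85): tip(p,.6,180)
for p in(92,98,104,110): tip(p,.6)
for p in(122,135): tip(p,.6)
ctrl.dwell(.5)
st=telemetry.read_state(); print(st["time_s"],st["width"],np.round(st["joints"],2),st["wrist_force"])
a=vision.snapshot("top")["image"][100:260,200:400];b=vision.snapshot("side")["image"][130:290,180:380]
cv2.imwrite("pics/pour.png",np.hstack([cv2.resize(a,(400,320)),cv2.resize(b,(400,320))]))
E
```

```text
11.05 0.665928566351357 [ 0.39  0.44 -0.95  2.14  1.75  1.4   2.39]
19.7333 0.6638386951570321 [ 0.6   0.56 -1.1   2.17  1.9   1.45  0.04] [ 0.46173948  0.2285627  -0.90031726]
```

View pics/pour.png

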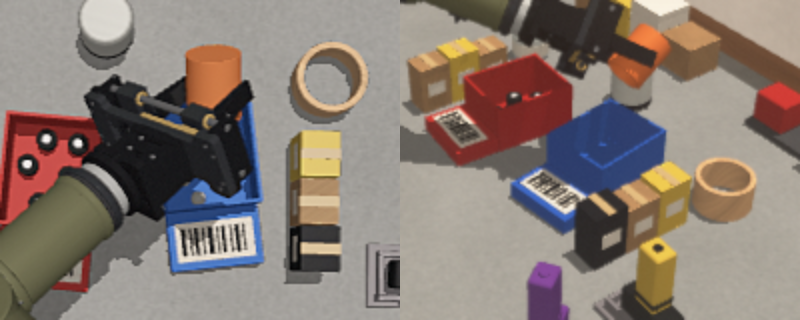

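One ball shows in the bin (200,197); the rest are hidden by the gripper. The wrist force dropped by 1.6 N, about the six balls' weight, so the cup is empty. Next I stand the cup back in its place.

```bash
python3 - <<'E'
from h import *
tip(90,.8); tip(45,.8,185); tip(0,.8,195)
st=telemetry.read_state(); print(st["time_s"],st["wrist_force"])
R=rot(np.radians(70),np.radians(-20),-1); g=A(*CUP,GZ); x=g+19*R[:,2]
ctrl.servo_line(x+A(0,0,150),R,v=150)
ctrl.servo_line(x+A(0,0,12),v=150)
print(ctrl.servo_line(x+A(0,0,-2),v=20,force_limit=3),telemetry.read_state()["tool_pos"])
ctrl.command_gripper(1.0)
p=A(*telemetry.read_state()["tool_pos"])
ctrl.servo_line(p-110*R[:,2],v=150)
ctrl.servo_line(p-110*R[:,2]+A(0,0,150),v=200)
st=telemetry.read_state(); print(st["time_s"],np.round(st["joints"],2),st["wrist_force"])
im=vision.snapshot("top")["image"]
a=im[100:260,200:400];b=im[180:260,80:180]
cv2.imwrite("pics/after.png",np.hstack([cv2.resize(a,(400,320)),cv2.resize(b,(400,320))]))
E
```

```text
22.675 [ 0.47222963 -0.10919722 -1.51703461]
True [501.73468007 343.46543     35.52099308]
29.9667 [-0.44  0.64 -1.22  2.02  1.51  1.97  2.27] [ 0.57893315 -0.68468653  0.19774587]
```

View pics/after.png

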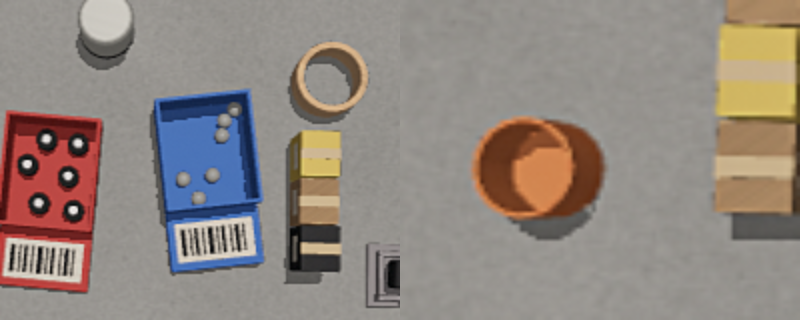

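Six balls lie in the blue bin and the cup stands empty and upright. On to the scanner.

```bash
python3 - <<'E'
from h import *
for y in(0,np.pi,np.pi/2,-np.pi/2):
    print(y,[None if q is None else np.round(q,2) for q in(ctrl.inverse_kinematics(A(465.5,-351,76),down(y)),ctrl.inverse_kinematics(A(465.5,-351,300),down(y)),ctrl.inverse_kinematics(A(*LAB,113),down(y+BY)))])
E
```

```text
0 [array([ 0.34,  0.3 ,  0.3 ,  1.8 , -0.1 ,  1.06,  0.68]), array([ 0.33,  0.15,  0.3 ,  1.51, -0.05,  1.49,  0.64]), array([-0.48,  0.13,  0.68,  1.94, -0.09,  1.1 ,  0.37])]
3.141592653589793 [array([-0.25,  0.49,  1.07,  1.82, -0.47,  1.12, -2.16]), array([-0.29,  0.23,  1.06,  1.53, -0.2 ,  1.5 , -2.36]), array([-0.82,  0.18,  1.07,  1.95, -0.18,  1.11, -2.69])]
1.5707963267948966 [array([ 1.47,  0.54, -1.1 ,  1.76,  0.52,  1.17,  1.79]), array([ 0.66,  0.15, -0.07,  1.5 ,  0.01,  1.49,  2.16]), array([ 0.91,  0.19, -0.82,  1.9 ,  0.15,  1.12,  1.73])]
-1.5707963267948966 [array([-0.25,  0.49,  1.07,  1.82, -0.47,  1.12, -0.59]), array([-0.29,  0.23,  1.06,  1.53, -0.2 ,  1.5 , -0.79]), array([-0.82,  0.18,  1.07,  1.95, -0.18,  1.11, -1.12])]
```

```bash
python3 - <<'E'
from h import *
ctrl.move_pose(A(480,200,330),down(0))
ctrl.move_pose(A(465.5,-351,190),down(0))
s=vision.snapshot("wrist"); st=telemetry.read_state(); print(st["time_s"],np.round(st["joints"],2),st["tool_pos"])
cv2.imwrite("pics/w1.png",cv2.resize(s["image"],(768,576),interpolation=cv2.INTER_CUBIC))
import pickle; pickle.dump(s,open("w1.pkl","wb"))
E
```

```text
34.4167 [ 0.17  0.21  0.49  1.68 -0.1   1.27  0.68] [ 466.6853545  -349.6684906   190.23115931]
```

View pics/w1.png

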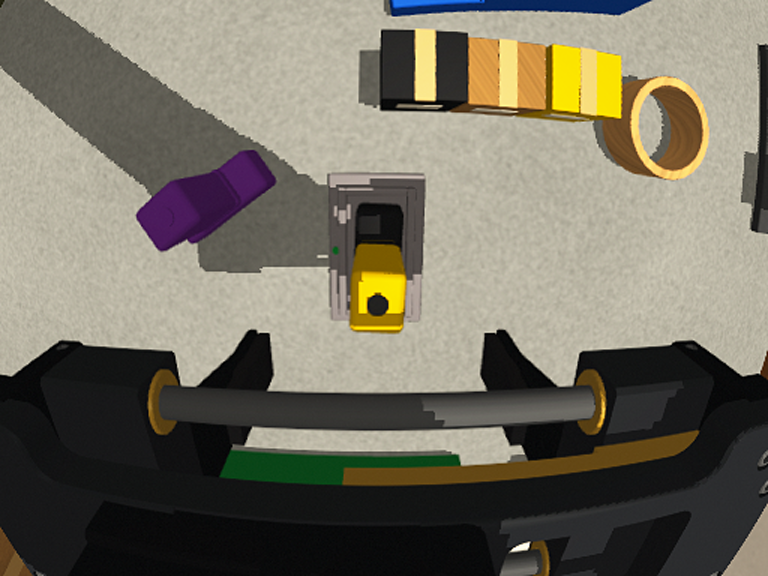

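The wrist view shows the yellow handle's hole at (377,305), with its sides roughly at 352 and 405, aligned with the image axes, and the fingers straddling it widely.

```bash
python3 - <<'E'
from h import *
import pickle; s=pickle.load(open("w1.pkl","rb"))
f=lambda x,y,z:ray(s,(x+.5)/1.5-.5,(y+.5)/1.5-.5,z,True).round(1)
print("hole",f(377,305,128)); print("cradle corners z~8",f(328,175,8),f(425,175,8),f(330,322,8),f(423,322,8)); print("head top far corners z44",f(357,205,44),f(402,205,44))
st=telemetry.read_state();print(st["tool_pos"])
E
```

```text
hole [ 467.9 -351.6  128. ]
cradle corners z~8 [ 430.3 -289.9    8. ] [ 505.1 -289.7    8. ] [ 429.  -411.4    8. ] [ 507.1 -411.3    8. ]
head top far corners z44 [ 454.1 -308.8   44. ] [ 485.5 -308.7   44. ]
[ 466.6853545  -349.6684906   190.23115931]
```

```bash
python3 - <<'E'
from h import *
print(ctrl.servo_line(A(467,-350.8,76),down(0),v=80,force_limit=10))
ctrl.command_gripper(0.0)
st=telemetry.read_state(); print(st["width"],st["grasp_force"],st["tool_pos"],st["wrist_force"])
print(ctrl.servo_line(A(467,-350.8,110),v=40,force_limit=15))
ctrl.servo_line(A(467,-350.8,230),v=120)
ctrl.servo_line(A(*LAB,230),down(BY),v=120)
ctrl.servo_line(A(*LAB,140),v=60); ctrl.dwell(.3)
st=telemetry.read_state(); print(st["time_s"],st["width"],st["tool_pos"],st["wrist_force"],np.round(st["joints"],2))
out=[]
import pickle; S={n:vision.snapshot(n) for n in("top","side","wrist")}; pickle.dump(S,open("lab.pkl","wb"))
a=S["side"]["image"][170:270,190:320];b=S["wrist"]["image"][60:260,140:380]
cv2.imwrite("pics/lab.png",np.hstack([cv2.resize(a,None,fx=3,fy=3,interpolation=cv2.INTER_CUBIC),cv2.resize(b,(390,300),interpolation=cv2.INTER_CUBIC)]))
E
```

```text
False
0.3479968334042351 29.41545500779739 [ 466.99590809 -350.79792657   75.97365779] [-0.41278148  0.54434639  0.45975075]
False
43.2833 0.3476972914466531 [ 502.06537496 -104.01991505  140.12850796] [ 0.42066842 -0.2559079  -2.64038106] [-0.11  0.09  0.27  1.9  -0.03  1.16  0.31]
```

View pics/lab.png

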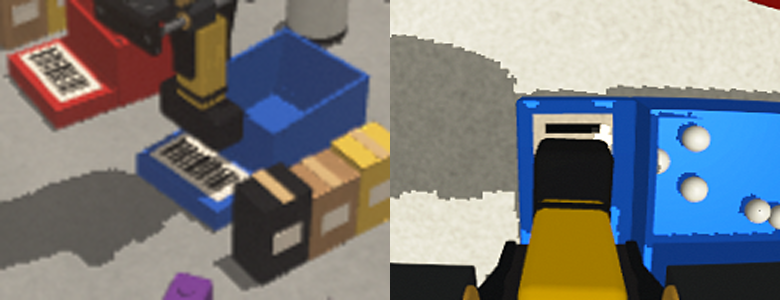

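The scanner hangs upright above the label. I check its offset from the wrist image: the lower edge of the head end is at about (540..612, 141) in the crop.

```bash
python3 - <<'E'
from h import *
import pickle; S=pickle.load(open("lab.pkl","rb"));s=S["wrist"]
def f(x,y,z): return ray(s,140+(x-390+.5)/1.625-.5,60+(y+.5)/1.5-.5,z,True)
R=down(BY)
for nm,p in(("l",f(538,141,72)),("r",f(612,141,72)),("mid",f(575,140,72)),("ledge outer corner",f(517,100,25)),("label corner",f(533,114,25)),("lab corner r",f(613,114,25))):
    d=p-A(*LAB,0); c,s_=np.cos(BY),np.sin(BY); print(nm,p.round(1),"bin axes rel label:",(c*d[0]+s_*d[1]).round(1),(-s_*d[0]+c*d[1]).round(1))
b=S["wrist"]["image"][120:260,200:320]; t=S["top"]["image"][170:250,270:350]
cv2.imwrite("pics/lab2.png",np.hstack([cv2.resize(b,(480,560),interpolation=cv2.INTER_CUBIC),cv2.resize(t,(320,560),interpolation=cv2.INTER_CUBIC)[:, :]]))
E
```

```text
l [482.3 -69.1  72. ] bin axes rel label: -14.9 37.2
r [518.  -64.4  72. ] bin axes rel label: 21.1 37.2
mid [500.1 -66.3  72. ] bin axes rel label: 3.1 37.6
ledge outer corner [465.2 -54.   25. ] bin axes rel label: -29.9 54.5
label corner [475.5 -61.6  25. ] bin axes rel label: -20.7 45.5
lab corner r [521.3 -55.5  25. ] bin axes rel label: 25.6 45.5
```

View pics/lab2.png

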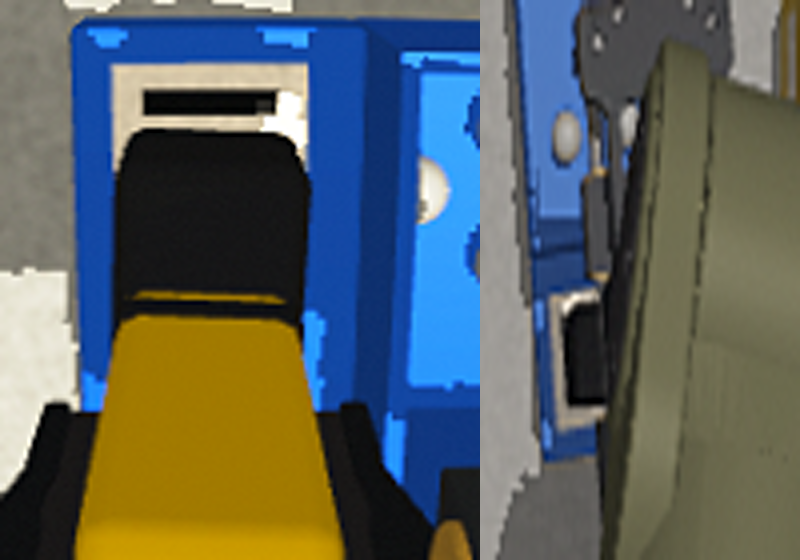

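Relative to the label, the head is centred within about 1–2 mm and aligned with it, so I lower it to 2 cm and check.

```bash
python3 - <<'E'
from h import *
print(ctrl.servo_line(A(LAB[0]-.5,LAB[1]+.7,113),down(BY),v=30,force_limit=6)); ctrl.dwell(.5)
st=telemetry.read_state(); print(st["time_s"],st["width"],st["tool_pos"],st["wrist_force"],np.abs(st["qvel"]).max())
a=vision.snapshot("side")["image"][150:290,190:360]; b=vision.snapshot("wrist")["image"][120:260,200:320]
cv2.imwrite("pics/fin.png",np.hstack([cv2.resize(a,(510,420),interpolation=cv2.INTER_CUBIC),cv2.resize(b,(290,420),interpolation=cv2.INTER_CUBIC)]))
E
```

```text
False
44.9833 0.3510742234859393 [ 501.51317569 -103.29093153  113.02614671] [-0.61905306  0.73484859 -2.15461632] 0.0015627147781885134
```

View pics/fin.png

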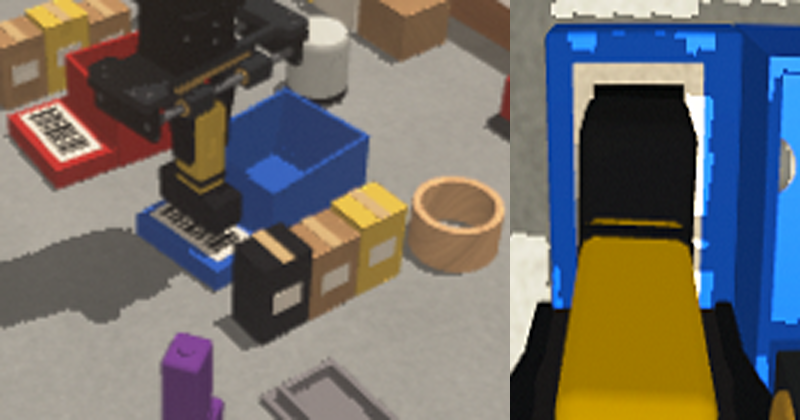

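The head hovers about 2 cm above the label, with equal label margins on both sides (574–582 and 697–704), upright and still.

```bash
python3 -c "
from bench import job_done; print(job_done())"
```

```text
the job is handed in; nothing more can be done
None
```

I handed the job in at about 45 s of the 72 s allowed: all six balls are in the blue bin, the empty cup stands upright in its original place, and the arm is holding the scanner still, lined up with the label and about 2 cm above it, centred to within about 2 mm.

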